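# Change the reflector on an inverted microscope with its H-gate selector

### The arm

A 6-joint arm with a two-finger parallel gripper is mounted at the origin on the work surface. World frame = base frame: x ahead of the robot, y to its left, z up, the work surface at z = 0. Lengths are in m, angles in degrees, forces in N, time in s.
With the tool pointing down it reaches from about 0.3 to 0.75 m from the base axis. Payload 8.5 kg.
Tool frame: the origin (TCP) lies on the centre line of the jaws, within the pads' length; the fingertips stand 11 mm ahead of it and the grasp point (between the pads) lies 8 mm behind it; z points along the fingers, y is the line along which they close (so a half turn about z gives the same grasp; the last joint's range is limited). The gripper opens to 85 mm and grips with 20 to 120 N. Pads are 22 mm wide; open, the fingers measure 114 mm over their backs; the gripper's body (76 mm by 85 mm) begins 54 mm behind the grasp point. The pads swing forward as they close: fully open they stand 13 mm farther back than shut.
Start: joints at [-87.164, 21.807, 74.336, -0, 83.858, -12.336], TCP at [0.144, -0.531, 0.242] pointing down, gripper open.
Joint ranges: [-178.18, 178.18], [-50.72, 133.34], [12.68, 142.11], [-81.47, 261.47], [9.98, 163.14], [-165.26, 165.26]. Speed limits (degrees/s): [136.94, 136.94, 180, 180, 180, 180].

### API

Orientations are given as a 3x3 rotation matrix whose columns are the frame's x, y, z axes.
In Python, from rig import env gives the robot as it stands.
- The arm moves only by the shell command python3 nudge.py 'ROWS' [FORCE]. ROWS is a JSON list that holds a single list of rows (three levels of brackets), with 1 to 10 rows, each of 5 numbers: dx, dy, dz in shares of the most that a row can go, 1 being 50 mm, then a turn about the tool's z in parts of the range, where 1.0 means 90 degrees, then the finger opening in m; each row shifts and turns the commanded pose from where the row before left it, along the tool's axes as they then stand; what a row does not reach is not made up. A row lasts 1/10 s, in which the tool goes at most 0.05 m and 8.59 degrees, less where a joint would pass 70% of its speed; a pose out of reach is approached as far as the arm can. The fingers move at their own pace and stop on an object; FORCE is the grip in N (left out, the last holds). Time passes only in rows, so rows that do not move let the fingers close. It prints the time, the measured TCP pose, the force, the opening and the grip force at its end. A shift or turn number past 1, either way, is cut back to 1. Input that does not fit is refused with a message, and nothing moves.
- env.observe(): the state, without advancing time (a new reading comes with each control period).
- env.get_image(name): name is "side" or "top" or "wrist"; returns a dict with "pixels" (400x640x3 uint8, red, green, blue), "K" (3x3 intrinsics, pixels), "extrinsics" (4x4, takes a point from world to camera coordinates). Camera axes: x right, y down, z forward; pixel columns grow to the right and rows downward; lengths in m; the calibration is good to about 2 mm. A picture is of the moment at which its call begins. There is no depth.
- env.close_job(): hands the job in; it is judged then, once.
The state is a dict: "time_s": time; "q": joint angles; "qvel": joint speeds; "joint_efforts": joint torques, N m; "position": TCP position; "tool_rot": TCP orientation; "ft_force": force on the tool from outside, world axes, zero at the start; "wrist_torque": the same for the moment, N m; "grip_width": finger opening in m; "gripper_force": force on a finger pad.
Only numpy, scipy, OpenCV 4.12 (cv2) and the standard library are available. Lean on these libraries where they do the work, as an engineer would, in place of code of your own. Each camera call takes 0.05 s, during which the arm holds its last target. There are 200 camera calls.

### The job

Change the microscope over to the green reflector: push the red-knobbed selector lever through the H gate into the slot with the green marker, fully home against its end stop, and leave it there. Only push the knob with the fingertips or the outside of the fingers, gently - do not grip it - and leave the specimen and everything else on the microscope and the bench where it stands.

Things in the scene. Friction and masses are not known exactly. Their poses are not given: they have to be found in the camera images.
- microscope: White inverted microscope, fixed, long side across the robot's view. Origin on the bench (z = 0) straight below the H gate's centre; x points away from the robot along the gate's legs, y to the left along the crossbar, towards the black lamp house (y 200-285 mm, 137 mm high). Deck 150 mm high (x -110 to 110, y -115 to 185); aluminium gate plate, 130 x 116 mm, top at 156 mm.
- stage (a point): Centre of the black stage's top, 193 mm above the bench, to the right of the gate (215 x 165 mm along x and y; a steel rail on its far edge is 205 mm high). Beyond it the binocular head starts 110 mm to the right of this point and reaches 300 mm. From the stage to the lamp house only the lever stands above 195 mm.
- knob (a point): Centre of the lever's red ball knob, 28 mm across, 232 mm above the bench, 76 mm above the gate plate, on an upright steel stem 8 mm thick. The lever does not tilt: it slides upright, guided by the gate; it stays where it is left and moves with about 2 N (plus 12 N per m/s). The end stops are hard: some 25 N is as much as it should ever feel.
- shift (a joint): Lever position along the gate's legs (m): the knob's x in the microscope's frame. 0 = in the crossbar (neutral), +0.030 = home in a far slot, -0.030 = home in a near slot (end stops). It can start anywhere in the left leg from -0.030 to +0.030.
- cross (a joint): Lever position along the crossbar (m): the knob's y in the microscope's frame. +0.028 = left leg, -0.028 = right leg (end stops). The slots are 12 mm wide, so it can pass between the legs only with shift within about 2 mm of 0, and shift can leave 0 only with cross within about 2 mm of an end stop. It always starts in the left leg.
- mark_green: Green round marker, 18 mm across and 2 mm thick, set in the gate plate just beyond the end of the wanted slot: 22 mm further out along the leg than the lever when it is home there, on the leg's line. It is always at the right leg, far or near end.
- mark_blue: Blue marker, same size, beyond the other end of the right leg.
- mark_yellow: Yellow marker, same size, at one end of the left leg.
- mark_orange: Orange marker, same size, at the other end of the left leg.
- specimen: Loose resin-mounted specimen, black disc 30 mm across, 16 mm high, lying on the stage. Origin under its centre.
- vial: Loose amber vial with black cap, 19 mm across, 36 mm high, standing on the deck at the far left of the gate.
- slider: Loose dark filter slider, 24 x 81 x 12 mm, lying on the deck at the near left of the gate.
- bottle: Loose white plastic bottle with red cap, 60 mm across, 150 mm high, on the bench on the left.
- tissue_box: Loose blue box, 80 x 110 x 50 mm, on the bench at the near left.
- powder_jar: Loose grey jar with black lid, 70 mm across, 75 mm high, on the bench on the left.
- dish: Loose white dish, 90 mm across, 20 mm high, on the bench on the right.

How it is judged:
By the outcome, as a careful person would: the job done as asked, in the order asked, and still so for the second after the job is handed in, with the robot touching nothing.
It also fails if it takes over 48 s, if anything falls off the work surface, if the arm or the gripper's body presses on something with over 40 N, if the wrist force passes 120 N, or if a joint passes its speed limit or range.

## Working session

There is one attempt and no reset: what is moved stays moved. The work goes in short steps, Python scripts to look and compute and a shell command to move; the robot and the scene stay as the last step left them, time stands still between calls to the robot, and variables do not carry over. Pictures are saved under pics/ and viewed, at most 10 in all, crops included, and the job is handed in when it is done.

```bash
ls; mkdir -p pics
python3 - <<'E'
from rig import env
import cv2,numpy as np
for n in("top","side"):
    r=env.get_image(n); cv2.imwrite(f"pics/{n}0.png",r["pixels"][...,::-1]); print(n,r["K"].tolist(),np.round(r["extrinsics"],4).tolist())
s=env.observe(); print(s["time_s"],s["position"],np.round(s["tool_rot"],3).tolist(),s["grip_width"])
E
```

```text
nudge.py
pics
rig.py
top [[432.95919844083323, 0.0, 316.21069087384126], [0.0, 432.95919844083323, 199.75052485288933], [0.0, 0.0, 1.0]] [[-0.0219, -0.9997, 0.0057, -0.0083], [-0.992, 0.0211, -0.1249, 0.4929], [0.1247, -0.0084, -0.9922, 1.4018], [0.0, 0.0, 0.0, 1.0]]
side [[381.15513972299857, 0.0, 312.9748087588856], [0.0, 381.15513972299857, 198.8617083034615], [0.0, 0.0, 1.0]] [[-0.7177, -0.696, 0.0196, 0.3209], [-0.5201, 0.5172, -0.6796, 0.3807], [0.4629, -0.498, -0.7333, 1.3554], [0.0, 0.0, 0.0, 1.0]]
0.1 [ 0.14393565 -0.53058601  0.24176978] [[0.965, 0.262, -0.0], [0.262, -0.965, 0.001], [0.0, -0.001, -1.0]] 0.08559977262766975
```

View pics/top0.png

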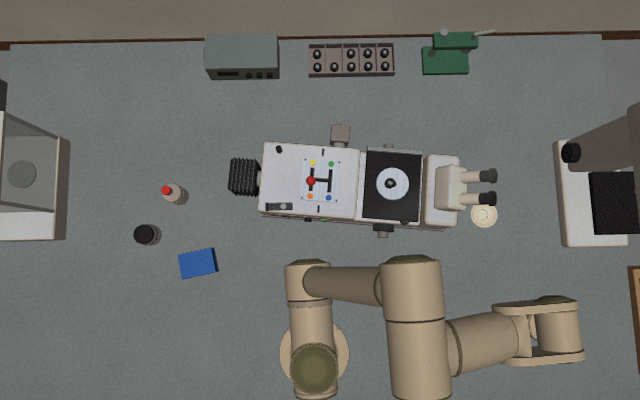

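View pics/side0.png

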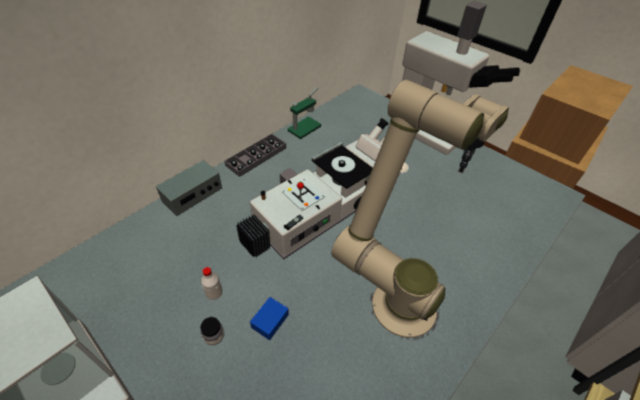

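The top view shows the knob at (311,181), yellow (313,163), green (331,164), orange (310,196) and blue (328,197). So the target is the far end of the right leg, and next I'll measure these points.

```bash
cat > h.py <<'E'
from rig import env
import cv2,numpy as np
def ray(r,uv):
    E=np.array(r["extrinsics"]);R,t=E[:3,:3],E[:3,3]
    return -R.T@t, R.T@np.linalg.solve(r["K"],[uv[0],uv[1],1.])
def plane(r,uv,z):
    o,d=ray(r,uv); return o+d*(z-o[2])/d[2]
def blob(r,h0,h1,box,smin=110,vmin=70):
    hsv=cv2.cvtColor(r["pixels"],cv2.COLOR_RGB2HSV); h=hsv[...,0].astype(int)
    m=((h>=h0)&(h<=h1) if h0<=h1 else (h>=h0)|(h<=h1))&(hsv[...,1]>smin)&(hsv[...,2]>vmin)
    k=np.zeros_like(m);k[box[2]:box[3],box[0]:box[1]]=1; m&=k
    n,l,s,c=cv2.connectedComponentsWithStats(m.astype(np.uint8))
    if n<2: return None,0
    i=1+s[1:,4].argmax(); return c[i],s[i,4]
def meas(nm,box):
    r=env.get_image(nm);out={}
    for k,(a,b,z) in dict(red=(174,5,.232),orange=(8,19,.158),yellow=(22,33,.158),green=(45,85,.158),blue=(100,125,.158)).items():
        c,n=blob(r,a,b,box)
        if c is not None: out[k]=(c,n,plane(r,c,z))
    return r,out
TOP=(295,345,150,210); SIDE=(275,330,172,218)
E
python3 - <<'E'
from h import *
O={}
for n,b in(("top",TOP),("side",SIDE)):
    r,o=meas(n,b);O[n]=(r,o)
    for k,v in o.items(): print(n,k,np.round(v[0],1),v[1],np.round(v[2],4))
o=O["top"][1]
if all(k in o for k in("orange","yellow","green","blue")):
    P={k:o[k][2][:2] for k in o}
    c=(P["orange"]+P["yellow"]+P["green"]+P["blue"])/4
    x=P["yellow"]+P["green"]-P["orange"]-P["blue"];a=np.arctan2(x[1],x[0])
    y=P["orange"]+P["yellow"]-P["green"]-P["blue"];b=np.arctan2(-y[0],y[1])
    R=np.array([[np.cos(a),np.sin(a)],[-np.sin(a),np.cos(a)]])
    print("c",c,np.degrees([a,b]),{k:np.round(R@(P[k]-c),4).tolist() for k in P})
E
python3 - <<'E'
import cv2
i=cv2.imread('pics/top0.png')[130:240,220:400];cv2.imwrite('pics/c0.png',cv2.resize(i,None,fx=4.4,fy=4.4,interpolation=2))
E
```

```text
top red [310.6 180.3] 65 [ 0.5238 -0.0023  0.232 ]
top orange [309.6 195.6] 22 [0.4895 0.0019 0.158 ]
top yellow [312.2 162.1] 23 [ 0.5925 -0.0082  0.158 ]
top green [330.6 163.5] 17 [ 0.587  -0.0642  0.158 ]
top blue [328.1 197.2] 21 [ 0.4836 -0.054   0.158 ]
side red [300.  185.4] 34 [ 0.5236 -0.0025  0.232 ]
side orange [305.6 203.9] 11 [0.4894 0.0014 0.158 ]
side yellow [289.2 189. ] 10 [ 0.592  -0.0089  0.158 ]
side blue [317.  197.3] 7 [ 0.4827 -0.0549  0.158 ]
c [ 0.5381685  -0.03112615] [-5.62420273 -5.80306927] {'red': [-0.0172, 0.0273], 'orange': [-0.0516, 0.0281], 'yellow': [0.0518, 0.0281], 'green': [0.0519, -0.0281], 'blue': [-0.052, -0.0281]}
```

View pics/c0.png

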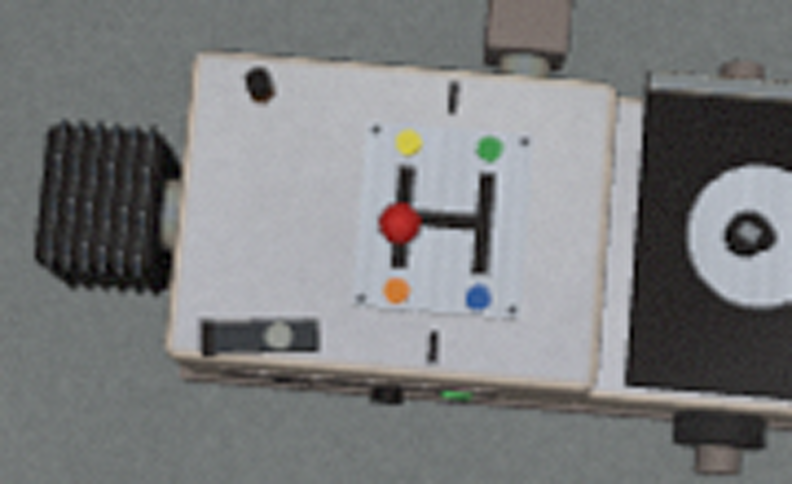

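The knob is at shift −17 mm, cross +28 mm. The gate centre is (0.538, −0.031), yaw −5.7°. First I'll rise, close the fingers and align the tool to the gate.

The manual's scale: shifts go in shares of 50 mm and turns go in shares of 90 degrees. Converting my numbers, -0.04 m is -0.8, -0.03 m is -0.6, 7 degrees / 90 = 0.0778.

```bash
python3 nudge.py '[[[0, 0, -0.6, 0, 0], [0, 0, -0.8, 0.0778, 0], [0, 0, -0.8, 0.0778, 0], [0, 0, -0.4, 0.0767, 0], [0, 0, 0, 0, 0]]]'
```

```text
time_s: 0.7
position: [0.144, -0.5313, 0.3751]
tool_rot: [[0.995, -0.102, 0.0], [-0.102, -0.995, -0.006], [0.001, 0.006, -1.0]]
ft_force: [-0.5, -0.2, -1.0]
grip_width: 0.0127
gripper_force: 0.0
```

Scaled: -0.031 m is -0.62, 0.0155 m is 0.31.

```bash
python3 nudge.py '[[[0.31, -0.62, 0, 0, 0], [0.31, -0.62, 0, 0, 0], [0.31, -0.62, 0, 0, 0], [0.31, -0.62, 0, 0, 0], [0.31, -0.62, 0, 0, 0], [0.31, -0.62, 0, 0, 0], [0.31, -0.62, 0, 0, 0], [0.31, -0.62, 0, 0, 0], [0.31, -0.62, 0, 0, 0]]]'; python3 nudge.py '[[[0.31, -0.62, 0, 0, 0], [0.31, -0.62, 0, 0, 0], [0.31, -0.62, 0, 0, 0], [0.31, -0.62, 0, 0, 0], [0.31, -0.62, 0, 0, 0], [0.31, -0.62, 0, 0, 0], [0, 0, 0, 0, 0]]]'
cat >> h.py <<'E'
C=np.array([.5382,-.0311]);A=np.radians(-5.7);RM=np.array([[np.cos(A),np.sin(A)],[-np.sin(A),np.cos(A)]])
def mic(p): return np.round(RM@(np.array(p)[:2]-C),4)
def stat():
    s=env.observe();T=s["tool_rot"]
    print("t",round(s["time_s"],2),"tcp mic",mic(s["position"]),"z",round(s["position"][2],4),"yaw",round(np.degrees(np.arctan2(T[1][0],T[0][0])),2),"F mic",np.round(RM@s["ft_force"][:2],1),"Fz",round(s["ft_force"][2],1),"w",round(s["grip_width"],4))
def knob(*cams):
    for n in cams or("top","side"):
        r=env.get_image(n);c,k=blob(r,174,5,TOP if n=="top" else SIDE)
        print(n,"knob",None if c is None else mic(plane(r,c,.232)),k)
    return r
E
python3 -c "from h import *;stat()"
```

```text
time_s: 1.6
position: [0.3109, -0.2656, 0.3711]
tool_rot: [[0.995, -0.098, -0.001], [-0.098, -0.995, 0.002], [-0.001, -0.002, -1.0]]
ft_force: [0.3, -0.9, -0.0]
grip_width: -0.0001
gripper_force: 0.0
time_s: 2.3
position: [0.4225, -0.0886, 0.371]
tool_rot: [[0.996, -0.093, -0.002], [-0.093, -0.996, 0.002], [-0.002, -0.002, -1.0]]
ft_force: [-0.6, 0.2, 0.4]
grip_width: -0.0001
gripper_force: 0.0
t 2.3 tcp mic [-0.1094 -0.0687] z 0.371 yaw -5.35 F mic [-0.6  0.1] Fz 0.4 w -0.0001
```

Scaled: 0.04 m is 0.8, -0.032 m is -0.64, 0.35 degrees / 90 = 0.0039.

```bash
python3 nudge.py '[[[0.28, -0.64, 0, 0.0039, 0], [0.28, -0.64, 0, 0, 0], [0.28, -0.64, 0, 0, 0], [0, 0, 0.6, 0, 0], [0, 0, 0.8, 0, 0], [0, 0, 0.8, 0, 0], [0, 0, 0.6, 0, 0], [0, 0, 0, 0, 0], [0, 0, 0, 0, 0]]]'
python3 - <<'E'
from h import *
stat();r=knob()
w=env.get_image("wrist");cv2.imwrite("pics/w1.png",w["pixels"][...,::-1])
E
```

```text
time_s: 3.2
position: [0.4735, -0.0007, 0.2327]
tool_rot: [[0.994, -0.105, -0.0], [-0.105, -0.994, -0.0], [-0.0, 0.0, -1.0]]
ft_force: [0.3, 0.2, 1.0]
grip_width: -0.0
gripper_force: 0.0
t 3.2 tcp mic [-0.0674  0.0238] z 0.2327 yaw -6.05 F mic [0.3 0.3] Fz 1.0 w -0.0
top knob None 0
side knob [-0.0226  0.0385] 2
```

View pics/w1.png

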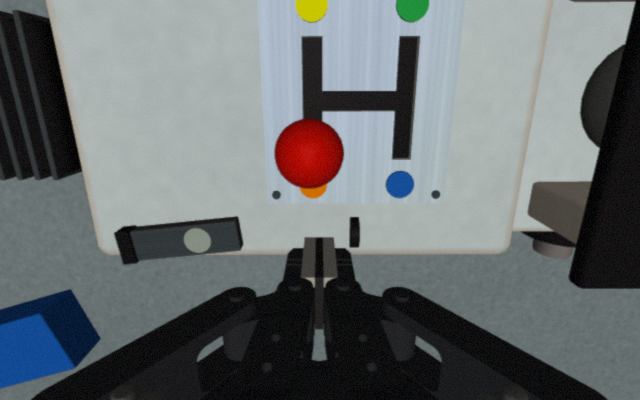

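The wrist view shows the knob at (309,153), with the fingertips at (319,258), behind it and slightly right. I'll centre on it and measure the knob with the wrist camera, using blue as the reference.

```bash
cat >> h.py <<'E'
def wknob(save=None):
    r=env.get_image("wrist");out=[]
    for k,a,b,z in(("red",174,5,.232),("blue",105,118,.158),("green",45,85,.158)):
        bx=(270,520,0,330) if k!="red" else (150,520,0,330)
        c,n=blob(r,a,b,bx,90)
        if c is not None: print(k,np.round(c,0),n,mic(plane(r,c,z)))
    if save: cv2.imwrite(save,r["pixels"][...,::-1])
E
python3 nudge.py '[[[0, -0.09, 0.08, -0.0039, 0], [0.2, 0, 0, 0, 0], [0, 0, 0, 0, 0], [0, 0, 0, 0, 0]]]'; python3 -c "from h import *;stat();wknob()"
```

```text
time_s: 3.75
position: [0.4842, 0.0033, 0.2283]
tool_rot: [[0.995, -0.1, -0.0], [-0.1, -0.995, -0.0], [-0.0, 0.0, -1.0]]
ft_force: [0.3, 0.2, -0.0]
grip_width: -0.0002
gripper_force: 0.0
t 3.75 tcp mic [-0.0572  0.0288] z 0.2283 yaw -5.71 F mic [0.2 0.2] Fz -0.0 w -0.0002
red [322. 180.] 3815 [-0.0167  0.0266]
blue [408. 201.] 604 [-0.0508 -0.0293]
green [424.  21.] 945 [ 0.0531 -0.0298]
```

Scaled: 0.005 m is 0.1, 0.004 m is 0.08.

```bash
python3 nudge.py '[[[0.1, 0, 0, 0, 0], [0.1, 0, 0, 0, 0], [0.08, 0, 0, 0, 0], [0.06, 0, 0, 0, 0], [0.06, 0, 0, 0, 0], [0.04, 0, 0, 0, 0], [0, 0, 0, 0, 0], [0, 0, 0, 0, 0]]]'; python3 -c "from h import *;stat();wknob()"
```

```text
time_s: 4.6
position: [0.5059, 0.001, 0.2283]
tool_rot: [[0.995, -0.1, 0.0], [-0.1, -0.995, -0.0], [0.0, 0.0, -1.0]]
ft_force: [0.1, -0.4, 0.3]
grip_width: 0.0
gripper_force: 0.1
t 4.6 tcp mic [-0.0354  0.0288] z 0.2283 yaw -5.73 F mic [ 0.1 -0.4] Fz 0.3 w 0.0
red [322. 218.] 3584 [-0.0108  0.0266]
blue [406. 233.] 556 [-0.0507 -0.0293]
green [420.  63.] 853 [ 0.0531 -0.0298]
```

Scaled: 0.003 m is 0.06, 0.002 m is 0.04.

```bash
python3 nudge.py '[[[0.06, 0, 0, 0, 0], [0.06, 0, 0, 0, 0], [0.04, 0, 0, 0, 0], [0.04, 0, 0, 0, 0], [0.02, 0, 0, 0, 0], [0, 0, 0, 0, 0], [0, 0, 0, 0, 0]]]'; python3 -c "from h import *;stat();wknob()"; python3 nudge.py '[[[-0.2, 0, 0, 0, 0], [-0.4, 0, 0, 0, 0], [-0.4, 0, 0, 0, 0], [0, 0, 0, 0, 0]]]'; python3 -c "from h import *;stat();wknob('pics/w2.png')"
```

```text
time_s: 5.35
position: [0.5169, -0.0, 0.2284]
tool_rot: [[0.995, -0.1, 0.001], [-0.1, -0.995, -0.0], [0.001, 0.0, -1.0]]
ft_force: [-0.3, -0.6, 0.4]
grip_width: 0.0002
gripper_force: 0.3
t 5.35 tcp mic [-0.0243  0.0288] z 0.2284 yaw -5.73 F mic [-0.2 -0.6] Fz 0.4 w 0.0002
red [322. 218.] 3571 [0.0002 0.0265]
blue [404. 248.] 536 [-0.0507 -0.0293]
green [419.  84.] 805 [ 0.0531 -0.0298]
time_s: 5.8
position: [0.4649, 0.0055, 0.2286]
tool_rot: [[0.995, -0.1, -0.0], [-0.1, -0.995, 0.0], [-0.0, -0.0, -1.0]]
ft_force: [-0.3, -0.6, -0.3]
grip_width: 0.0
gripper_force: 0.0
t 5.8 tcp mic [-0.0765  0.0291] z 0.2286 yaw -5.72 F mic [-0.3 -0.6] Fz -0.3 w 0.0
red [323.  81.] 4767 [0.0013 0.0265]
blue [411. 171.] 649 [-0.0508 -0.0293]
```

View pics/w2.png

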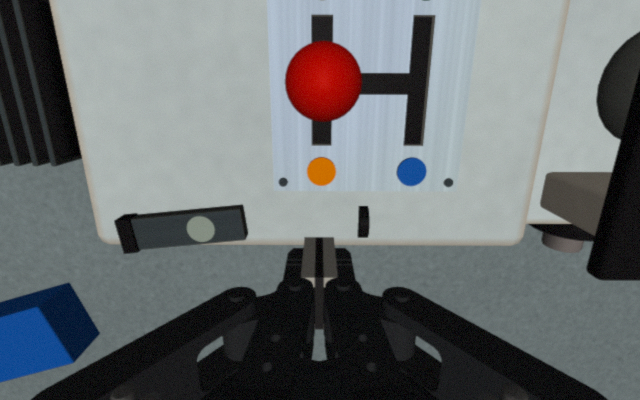

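The shift is now 0 within about 1 mm and the lever lines up with the crossbar. Next I'll go around to its left side.

Scaled: -0.03 m is -0.6, 0.026 m is 0.52.

```bash
python3 nudge.py '[[[0, -0.5, -0.08, 0, 0], [0, -0.6, -0.06, 0, 0], [0.4, 0, 0, 0, 0], [0.6, 0, 0, 0, 0], [0.52, 0, 0, 0, 0], [0, 0, 0, 0, 0], [0, 0, 0, 0, 0]]]'; python3 -c "from h import *;stat();wknob('pics/w3.png')"
```

```text
time_s: 6.55
position: [0.5482, 0.0521, 0.2348]
tool_rot: [[0.995, -0.1, -0.001], [-0.1, -0.995, 0.0], [-0.001, -0.0, -1.0]]
ft_force: [0.2, -0.1, -0.2]
grip_width: -0.0001
gripper_force: 0.0
t 6.55 tcp mic [0.0017 0.0838] z 0.2348 yaw -5.73 F mic [ 0.2 -0.1] Fz -0.2 w -0.0001
red [445. 267.] 3138 [-0.0001  0.0257]
blue [482. 278.] 249 [-0.0514 -0.0328]
green [501. 128.] 687 [ 0.0531 -0.0297]
```

View pics/w3.png

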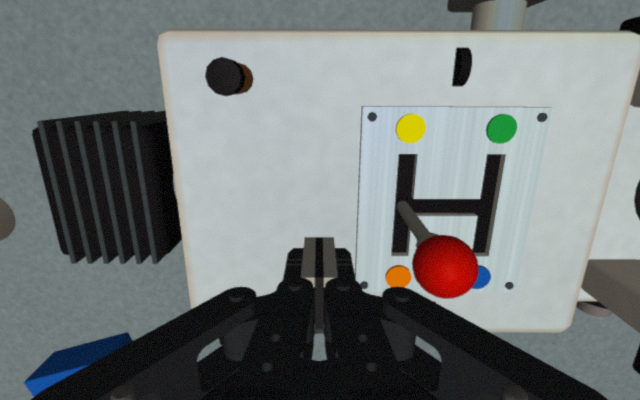

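The stem base sits in the left leg at the crossbar junction (403,206) and the finger is left of the knob with clearance. Now I'll push right.

Scaled: 0.012 m is 0.24, 0.005 m is 0.1.

```bash
python3 nudge.py '[[[-0.02, 0.24, 0, 0, 0], [0, 0.24, 0, 0, 0], [0, 0.1, 0, 0, 0], [0, 0.1, 0, 0, 0], [0, 0.1, 0, 0, 0], [0, 0.1, 0, 0, 0], [0, 0.1, 0, 0, 0], [0, 0.1, 0, 0, 0], [0, 0, 0, 0, 0]]]'; python3 -c "from h import *;stat();wknob()"
```

```text
time_s: 7.5
position: [0.5418, -0.0023, 0.2354]
tool_rot: [[0.995, -0.1, 0.0], [-0.1, -0.995, -0.001], [0.0, 0.001, -1.0]]
ft_force: [0.3, 1.2, 0.3]
grip_width: -0.0002
gripper_force: 0.2
t 7.5 tcp mic [0.0007 0.029 ] z 0.2354 yaw -5.76 F mic [0.1 1.3] Fz 0.3 w -0.0002
red [380. 264.] 2720 [0.     0.0003]
blue [409. 279.] 55 [-0.0535 -0.036 ]
green [412. 127.] 671 [ 0.0531 -0.0297]
```

Scaled: 0.005 m is 0.1, 0.002 m is 0.04.

```bash
python3 nudge.py '[[[0, 0.1, 0, 0, 0], [0, 0.1, 0, 0, 0], [0, 0.1, 0, 0, 0], [0, 0.1, 0, 0, 0], [0, 0.08, 0, 0, 0], [0, 0.04, 0, 0, 0], [0, 0, 0, 0, 0], [0, 0, 0, 0, 0]]]'; python3 -c "from h import *;stat();wknob()"
```

```text
time_s: 8.35
position: [0.539, -0.0277, 0.2354]
tool_rot: [[0.995, -0.1, -0.0], [-0.1, -0.995, -0.001], [-0.0, 0.001, -1.0]]
ft_force: [0.7, -0.1, 0.5]
grip_width: 0.0001
gripper_force: 0.0
t 8.35 tcp mic [0.0005 0.0035] z 0.2354 yaw -5.74 F mic [ 0.7 -0.1] Fz 0.5 w 0.0001
red [381. 264.] 2749 [-0.0001 -0.0254]
green [371. 126.] 670 [ 0.0532 -0.0298]
```

Scaled: 0.001 m is 0.02.

```bash
python3 nudge.py '[[[0, 0.02, 0, 0, 0], [0, 0.02, 0, 0, 0], [0, 0.02, 0, 0, 0], [0, 0, 0, 0, 0], [0, 0, 0, 0, 0]]]'; python3 -c "from h import *;stat();wknob()"; python3 nudge.py '[[[0, 0.014, 0, 0, 0], [0, 0, 0, 0, 0]]]'; python3 -c "from h import *;stat()"
```

```text
time_s: 8.9
position: [0.5387, -0.0304, 0.2353]
tool_rot: [[0.995, -0.1, -0.0], [-0.1, -0.995, 0.0], [-0.0, -0.0, -1.0]]
ft_force: [-1.1, 2.4, -0.9]
grip_width: -0.0001
gripper_force: 0.8
t 8.9 tcp mic [0.0005 0.0008] z 0.2353 yaw -5.73 F mic [-1.4  2.3] Fz -0.9 w -0.0001
red [380. 264.] 2727 [-0.0001 -0.0278]
green [367. 126.] 666 [ 0.0532 -0.0298]
time_s: 9.15
position: [0.5387, -0.0311, 0.2353]
tool_rot: [[0.995, -0.1, -0.0], [-0.1, -0.995, 0.0], [-0.0, -0.0, -1.0]]
ft_force: [-0.3, 2.6, 0.4]
grip_width: 0.0001
gripper_force: 0.9
t 9.15 tcp mic [0.0005 0.    ] z 0.2353 yaw -5.73 F mic [-0.6  2.6] Fz 0.4 w 0.0001
```

Scaled: 0.0007 m is 0.014.

```bash
for i in 1; do python3 nudge.py '[[[0, 0.014, 0, 0, 0], [0, 0, 0, 0, 0]]]'; done; python3 -c "from h import *;stat();wknob()"
```

```text
time_s: 9.35
position: [0.5386, -0.0318, 0.2353]
tool_rot: [[0.995, -0.1, -0.0], [-0.1, -0.995, -0.0], [-0.0, 0.0, -1.0]]
ft_force: [-0.2, 1.0, -0.3]
grip_width: 0.0003
gripper_force: 0.9
t 9.35 tcp mic [ 0.0005 -0.0007] z 0.2353 yaw -5.73 F mic [-0.3  1. ] Fz -0.3 w 0.0003
red [380. 264.] 2727 [-0.0001 -0.0293]
green [364. 126.] 669 [ 0.0532 -0.0298]
```

Scaled: 0.0006 m is 0.012.

```bash
python3 nudge.py '[[[0, 0.012, 0, 0, 0], [0, 0, 0, 0, 0]]]'; python3 -c "from h import *;stat();wknob()"
```

```text
time_s: 9.6
position: [0.5386, -0.0324, 0.2353]
tool_rot: [[0.995, -0.1, -0.0], [-0.1, -0.995, 0.0], [-0.0, -0.0, -1.0]]
ft_force: [0.3, 0.9, -0.5]
grip_width: -0.0002
gripper_force: 0.9
t 9.6 tcp mic [ 0.0005 -0.0013] z 0.2353 yaw -5.73 F mic [0.2 0.9] Fz -0.5 w -0.0002
red [380. 264.] 2728 [-0.0001 -0.0299]
green [363. 126.] 668 [ 0.0532 -0.0297]
```

Scaled: -0.04 m is -0.8, -0.02 m is -0.4.

```bash
python3 nudge.py '[[[0, -0.2, 0, 0, 0], [0, -0.3, 0, 0, 0], [-0.4, 0, 0, 0, 0], [-0.8, 0, 0, 0, 0], [0, 0.5, 0.06, 0, 0], [0, 0.54, 0.06, 0, 0], [0, 0, 0, 0, 0], [0, 0, 0, 0, 0]]]'; python3 -c "from h import *;stat();wknob('pics/w4.png')"
```

```text
time_s: 10.45
position: [0.4763, -0.0527, 0.2294]
tool_rot: [[0.995, -0.1, 0.0], [-0.1, -0.995, 0.0], [0.0, -0.0, -1.0]]
ft_force: [-0.3, 0.1, 0.3]
grip_width: -0.0
gripper_force: 0.0
t 10.45 tcp mic [-0.0594 -0.0277] z 0.2294 yaw -5.75 F mic [-0.3  0.1] Fz 0.3 w -0.0
red [319. 129.] 4219 [ 0.0009 -0.029 ]
blue [320. 197.] 604 [-0.0507 -0.0293]
green [320.  17.] 918 [ 0.0531 -0.0298]
```

View pics/w4.png

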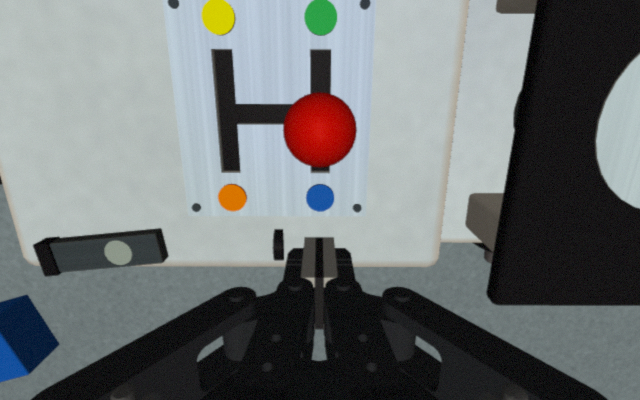

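The knob is in line with the right leg (cross about −27.5 mm). Now I'll push it forward.

Scaled: 0.012 m is 0.24, 0.004 m is 0.08.

```bash
python3 nudge.py '[[[0.24, 0, 0, 0, 0], [0.24, 0, 0, 0, 0], [0.12, 0, 0, 0, 0], [0.08, 0, 0, 0, 0], [0.08, 0, 0, 0, 0], [0.08, 0, 0, 0, 0], [0.08, 0, 0, 0, 0], [0, 0, 0, 0, 0], [0, 0, 0, 0, 0]]]'; python3 -c "from h import *;stat();wknob()"
```

```text
time_s: 11.4
position: [0.5222, -0.0581, 0.2294]
tool_rot: [[0.995, -0.1, 0.001], [-0.1, -0.995, -0.001], [0.001, 0.0, -1.0]]
ft_force: [-0.5, -0.4, 0.2]
grip_width: -0.0
gripper_force: 0.0
t 11.4 tcp mic [-0.0133 -0.0284] z 0.2294 yaw -5.74 F mic [-0.4 -0.5] Fz 0.2 w -0.0
red [318. 216.] 3545 [ 0.0114 -0.029 ]
green [319. 104.] 738 [ 0.0531 -0.0298]
```

Knob is entering the leg freely.

Scaled: 0.004 m is 0.08, 0.003 m is 0.06.

```bash
python3 nudge.py '[[[0.08, 0, 0, 0, 0], [0.08, 0, 0, 0, 0], [0.06, 0, 0, 0, 0], [0.06, 0, 0, 0, 0], [0.02, 0, 0, 0, 0], [0.02, 0, 0, 0, 0], [0, 0, 0, 0, 0], [0, 0, 0, 0, 0]]]'; python3 -c "from h import *;stat();wknob()"
```

```text
time_s: 12.25
position: [0.538, -0.0594, 0.2293]
tool_rot: [[0.995, -0.1, 0.0], [-0.1, -0.995, 0.0], [0.0, -0.0, -1.0]]
ft_force: [-0.2, -0.3, 0.5]
grip_width: -0.0
gripper_force: 0.3
t 12.25 tcp mic [ 0.0026 -0.0282] z 0.2293 yaw -5.73 F mic [-0.2 -0.3] Fz 0.5 w -0.0
red [318. 217.] 3556 [ 0.0272 -0.029 ]
green [320. 131.] 697 [ 0.0531 -0.0298]
```

Scaled: 0.001 m is 0.02.

```bash
for r in 1; do python3 nudge.py '[[[0.02, 0, 0, 0, 0], [0.02, 0, 0, 0, 0], [0, 0, 0, 0, 0]]]' | grep -E "pos|ft"; python3 nudge.py '[[[0.014, 0, 0, 0, 0], [0, 0, 0, 0, 0]]]' | grep -E "pos|ft"; done; python3 -c "from h import *;stat();wknob()"
```

```text
position: [0.5399, -0.0596, 0.2293]
ft_force: [-1.8, -0.1, 0.7]
position: [0.5406, -0.0597, 0.2293]
ft_force: [-2.1, -0.7, 0.7]
t 12.8 tcp mic [ 0.0052 -0.0282] z 0.2293 yaw -5.73 F mic [-2.  -0.9] Fz 0.7 w 0.0
red [318. 217.] 3545 [ 0.0297 -0.029 ]
green [320. 135.] 686 [ 0.0532 -0.0298]
```

Scaled: 0.0005 m is 0.01.

```bash
python3 nudge.py '[[[0.01, 0, 0, 0, 0], [0, 0, 0, 0, 0]]]' | grep -E "pos|ft"; python3 -c "from h import *;stat();wknob()"
```

```text
position: [0.5411, -0.0597, 0.2293]
ft_force: [-2.0, -0.5, -0.2]
t 13.05 tcp mic [ 0.0057 -0.0282] z 0.2293 yaw -5.73 F mic [-1.9 -0.7] Fz -0.2 w 0.0001
red [318. 217.] 3546 [ 0.0302 -0.029 ]
green [319. 136.] 690 [ 0.0532 -0.0298]
```

Scaled: 0.0004 m is 0.008.

```bash
python3 nudge.py '[[[0.008, 0, 0, 0, 0], [0, 0, 0, 0, 0]]]' | grep -E "pos|ft"; python3 nudge.py '[[[0.008, 0, 0, 0, 0], [0, 0, 0, 0, 0]]]' | grep -E "pos|ft"; python3 -c "from h import *;stat();wknob()"
```

```text
position: [0.5415, -0.0598, 0.2293]
ft_force: [-1.9, -0.1, -0.2]
position: [0.5416, -0.0598, 0.2293]
ft_force: [-3.9, -0.8, 0.1]
t 13.5 tcp mic [ 0.0063 -0.0282] z 0.2293 yaw -5.73 F mic [-3.8 -1.2] Fz 0.1 w 0.0001
red [318. 217.] 3552 [ 0.0306 -0.029 ]
green [320. 137.] 682 [ 0.0532 -0.0298]
```

Scaled: 0.0003 m is 0.006.

```bash
python3 nudge.py '[[[0.006, 0, 0, 0, 0], [0, 0, 0, 0, 0], [0, 0, 0, 0, 0]]]' | grep -E "pos|ft"; python3 -c "from h import *;stat()"
```

```text
position: [0.5417, -0.0598, 0.2293]
ft_force: [-5.8, -0.1, 1.8]
t 13.85 tcp mic [ 0.0063 -0.0282] z 0.2293 yaw -5.73 F mic [-5.8 -0.7] Fz 1.8 w 0.0
```

The tool has stopped advancing and the force is up to 6 N, so the lever is at the end stop. I'll back away, rise and check.

Scaled: -0.04 m is -0.8, -0.03 m is -0.6.

```bash
python3 nudge.py '[[[-0.1, 0, 0, 0, 0], [-0.4, 0, 0, 0, 0], [-0.6, 0, 0, 0, 0], [-0.6, 0, 0, 0, 0], [0, 0, -0.6, 0, 0], [0, 0, -0.8, 0, 0], [-0.6, 0, -0.6, 0, 0], [-0.8, 0, 0, 0, 0], [-0.8, 0, 0, 0, 0], [0, 0, 0, 0, 0]]]'
python3 - <<'E'
from h import *
stat(); wknob()
for n,b in(("top",TOP),("side",SIDE)):
    r,o=meas(n,b); print(n,{k:(mic(v[2]).tolist(),int(v[1])) for k,v in o.items()})
    cv2.imwrite(f"pics/{n}9.png",r["pixels"][...,::-1])
E
```

```text
time_s: 14.85
position: [0.3452, -0.0395, 0.3301]
tool_rot: [[0.995, -0.1, 0.003], [-0.1, -0.995, -0.001], [0.003, 0.001, -1.0]]
ft_force: [0.2, -0.2, -0.0]
grip_width: -0.0003
gripper_force: 0.0
t 14.85 tcp mic [-0.1912 -0.0275] z 0.3301 yaw -5.76 F mic [ 0.2 -0.2] Fz -0.0 w -0.0003
blue [319.   7.] 318 [-0.0528 -0.0296]
green [312.  86.] 80 [-0.1134 -0.0228]
top {'red': ([0.0298, -0.028], 59), 'orange': ([-0.0517, 0.028], 22), 'yellow': ([0.0517, 0.0282], 23), 'blue': ([-0.052, -0.0282], 21)}
side {'red': ([0.0261, -0.0253], 18), 'orange': ([-0.0517, 0.0274], 11), 'yellow': ([0.0514, 0.0274], 10), 'green': ([0.0519, -0.0297], 7), 'blue': ([-0.0529, -0.0291], 7)}
```

View pics/top9.png

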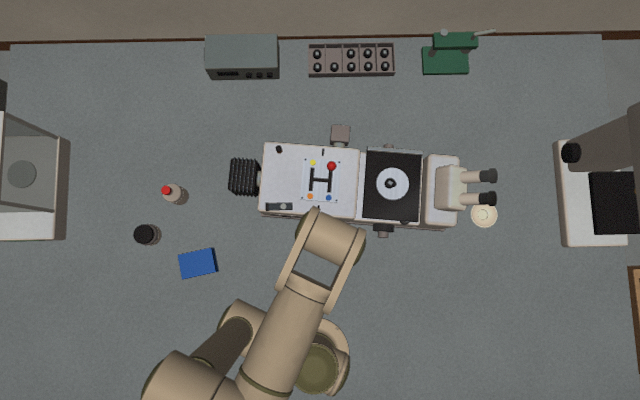

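The knob is now at (331,166), hiding the green marker, and measures (+29.8, −28.0) mm, which is home. Everything else is where it was, and the arm is clear.

```bash
python3 -c "from rig import env;print(env.close_job())"
```

```text
the job is handed in; nothing more can be done
None
```

The red-knobbed lever is home against its end stop in the green (far right) slot, measured at +29.8 mm shift and −28.0 mm cross; the highest force I read was about 6 N, nothing else appears to have moved, and the job was handed in at about 15 s with the arm clear.

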